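# Reset the bar length stop and hold it clamped at the new mark

### The arm

A 6-joint arm with a two-finger parallel gripper is mounted at the origin on the work surface. World frame = base frame: x ahead of the robot, y to its left, z up, the work surface at z = 0. Lengths are in m, angles in rad, forces in N, time in s.
With the tool pointing down it reaches from about 0.35 to 0.85 m from the base axis. Payload 8.1 kg.
Tool frame: the origin (TCP) lies at the centre of the arm's flange, where the gripper is bolted on; the fingertips stand 186 mm ahead of it and the grasp point (between the pads) lies 167 mm ahead of it; z points along the fingers, y is the line along which they close (so a half turn about z gives the same grasp; the last joint's range is limited). The gripper opens to 93 mm and grips with 3 to 60 N. Pads are 15 mm wide; open, the fingers measure 128 mm over their backs; the gripper's body (75 mm by 188 mm) begins 65 mm behind the grasp point.
Start: joints at [1.167, 0.13, 1.488, -0, 1.523, -0.085], TCP at [0.188, 0.57, 0.405] pointing down, gripper open.
Joint ranges: [-2.96, 2.96], [-0.89, 2.26], [0.02, 2.5], [-1.34, 4.48], [0, 2.73], [-2.66, 2.66]. Speed limits (rad/s): [2.39, 2.39, 2.79, 3.14, 3.14, 3.14].

### API

Orientations are given as a rotation vector (axis times angle).
In Python, from plant import read_state, read_camera, camera_params, robot gives the robot as it stands.
- The arm moves only by the tool carry_out, never from a script. Its argument "targets" is a list of rows, each an object of numbers: "hand": the opening in per cent of the stroke, from 0 (shut) to 100 (fully open); "x", "y", "z": the shift along the tool's x, y, z in m; "ax", "ay", "az": the turn, a rotation vector about the tool's x, y, z in rad. In form: [{"hand": .., "x": .., "y": .., "z": .., "ax": .., "ay": .., "az": ..}, ...]. A call has 1 to 8 rows; each row is the pose to reach, as a shift and turn from the pose commanded when the call began, along the tool's axes at that moment; what a row does not reach only later rows make up. A row lasts 1/8 s, in which the tool goes at most 62.5 mm and 10.7 degrees, less where a joint would pass 70% of its speed; a pose out of reach is approached as far as the arm can. A call with a gripper value outside its range is refused whole. The fingers move at their own pace and stop on an object; "newtons" is the grip in N (left out, the last holds). Time passes only in rows, so rows that repeat a pose let the fingers close. It gives the time, the measured TCP pose, the force, the opening and the grip force at its end, in the units of the state.
- read_state(): the state, without advancing time (a new reading comes with each control period).
- read_camera(name): name is "side" or "top"; returns (picture, depth): 420x560x3 uint8, blue, green, red; 420x560 float32, m along the optical axis (not along the pixel's ray), 0 where there is no reading.
- camera_params(name): a dict with "fx", "fy", "cx", "cy" (pixels), "position" and "rotation" of the camera in the world. Camera axes: x right, y up, looking along -z (the intrinsics and any distortion apply to the point x, -y, -z); pixel columns grow to the right and rows downward; lengths in m; the calibration is good to about 2 mm. A picture is of the moment at which its call begins. camera_params takes no time and is no camera call.
- robot.close_job(): hands the job in; it is judged then, once.
The state is a dict: "t": time; "q": joint angles; "dq": joint speeds; "joint_torque": joint torques, N m; "tool_pos": TCP position; "orientation": TCP orientation; "force": force on the tool from outside, world axes, zero at the start; "wrist_torque": the same for the moment, N m; "opening": finger opening in m; "gripper_force": force on a finger pad.
Only numpy, scipy, OpenCV 4.12 (cv2) and the standard library are available. Lean on these libraries where they do the work, as an engineer would, in place of code of your own. Each camera call takes 0.05 s, during which the arm holds its last target. There are 200 camera calls.

### The job

Reset the sprung length stop on the bench to its new length. Pull the black lock knob all the way up so that the leg springs back into its channel, and push the knob fully home again; then slide the leg out until the yellow pointer on its blue stop plate is in line with the red length mark and, only there, squeeze the red cam lever fully closed against the leg's black grip. Finish while still holding: keep the lever squeezed shut and the leg at the mark, do not let go, and leave the other things on the bench alone.

Things in the scene. Friction and masses are not known exactly. Their poses are not given: they have to be found in the camera images.
- stand: Fixed frame: green base plate 175 x 450 x 20 mm. Origin on the bench (z = 0) under the leg's axis at the channel's mouth. Its y axis: the way the leg slides out; x: across, towards the ruler. In this frame (mm): steel channel y -223 to 0, x -27 to 27, top z 100; yellow bridge y -87 to -53, x -41 to 41, top z 128; aluminium ruler x 68 to 98, y 2 to 222, top z 66.
- knob (a joint): Lift of the black lock knob (m): 0 = fully home, 0.022 = fully up. Stiff (about 5 N), stays where it is left. At home its pin blocks the leg's orange collar and at the start holds the leg 120 mm out. Lifted fully, it frees the leg, which its spring draws back into the channel within about 1.5 s.
- knob_grip (a point): Centre of the black knob: upright round knob, diameter 30 mm, 30 mm tall (15 mm above and below this point), 30 mm above the top of the yellow bridge when home (158 mm above the bench). Moves up with the knob.
- leg: Sliding leg: 24 mm square tube, axis 80 mm above the bench, with plate, grip and lever. Origin on the bench, at the stand's origin when fully back; moves along the stand's +y as it comes out (120 mm at the start); axes are the stand's. A spring always pulls it back with 4 to 7 N; it does not stay out. With the knob home again it comes out 104 mm at most; the mark needs 30 to 90.
- pointer (a point): On the leg: mid-thickness of the blue stop plate, on the leg's centre line, 89 mm above the bench. Plate 100 mm wide (across), 6 mm thick (along the slide), 45 to 125 mm above the bench. The yellow pointer bar, 4 mm wide, sticks out of it over the ruler, at the same y of the stand as this point.
- grip (a point): On the leg: point to squeeze, midway between black grip (outer face leg x -16 mm) and closed lever (+16), 106 mm above the bench, at leg y 64; blue plate's inner face at y 80. Both are upright plates, z 82 to 122, free beside: open fingers straddling them from above can push the plate outwards with their edges to slide the leg, then close across the slide. Closing them shuts the lever.
- lever (a joint): Angle of the red cam lever (rad): 0 = closed, parallel to the leg; 0.38 = fully open. Its upright pivot is at leg y 24 mm, x 11; it reaches out to y 76 and opens towards the ruler (+x): open, its free end's outer face is 34 mm from the leg's centre line. A spring holds it open; 3 to 6 N at the free end shuts it; it opens again when let go.
- mark_line (a point): The red length mark, a bar 4 mm wide (along the slide) and 62 mm long lying across the ruler, top 74 mm above the bench; this point is on its centre line over the ruler. It is fixed. The leg is at the mark when the pointer has the same y as this point in the stand's frame.
- carton: Bystander: cardboard carton 80 x 120 x 55 mm, origin under its centre.
- tape: Bystander: yellow tape measure 66 x 40 x 62 mm, origin under its centre.
- angle: Bystander: dark steel angle offcut 40 x 110 x 40 mm, origin under its centre.
- tin: Bystander: blue tin, diameter 80 mm, 90 mm tall, origin under its centre.

How it is judged:
On the way, in this order (a step that is already met when the one before it is completed fails the run):
1. knob pulled up and leg sprung back into its channel (value of joint knob above 0.016 m and y of pointer in the frame of stand below 0.095 m), for 0.1 s.
2. knob pushed home (value of joint knob below 0.003 m), for 0.1 s.
3. leg slid out to the mark with the lever still open (value of joint lever above 0.2 rad and y of pointer in the frame of mark_line between -0.005 and 0.005 m), for 0.1 s.
At the end, for the whole second after the job is handed in: The knob is within 3 mm of home, the lever within 0.06 rad of closed, the pointer within 4 mm of the red mark along the slide, the leg at rest, and the fingers still hold leg and lever with more than 5 N (value of joint knob below 0.003 m and value of joint lever below 0.06 rad and y of pointer in the frame of mark_line between -0.004 and 0.004 m and linear speed of leg below 0.01 m/s and contact force between the fingers and leg above 5 N); the arm keeps its last pose, push and grip.
It fails at once if the lever was closed with the leg more than 10 mm from the mark (value of joint lever below 0.1 rad and (y of pointer in the frame of mark_line below -0.01 m or y of pointer in the frame of mark_line above 0.01 m)).
It fails at once if another thing on the bench was pushed more than 30 mm (distance of any of carton, tape, angle, tin from where it was at the start of the episode above 0.03 m).
It also fails if it takes over 48 s, if anything falls off the work surface, if the arm or the gripper's body presses on something with over 40 N, if the wrist force passes 120 N, or if a joint passes its speed limit or range.

## Working session

There is one attempt and no reset: what is moved stays moved. The work goes in short steps, Python scripts to look and compute and a tool call to move; the robot and the scene stay as the last step left them, time stands still between calls to the robot, and variables do not carry over. Pictures are saved under pics/ and viewed, at most 10 in all, crops included, and the job is handed in when it is done.

Besides the shell and the picture viewer there is one more tool, called as name(argument=value, ...), one argument or row to a line, values as JSON. carry_out: Moves the arm, as the interface text tells. Its arguments: {"type":"object","properties":{"targets":{"type":"array","items":{"type":"object","properties":{"hand":{"type":"number"},"x":{"type":"number"},"y":{"type":"number"},"z":{"type":"number"},"ax":{"type":"number"},"ay":{"type":"number"},"az":{"type":"number"}}}},"newtons":{"type":"number"}},"required":["targets"]}

```bash
mkdir -p pics; cat > h.py <<'E'
import numpy as np, cv2
from plant import read_state, read_camera, camera_params, robot
from scipy.spatial.transform import Rotation as R
def cloud(name):
    im,d=read_camera(name); p=camera_params(name)
    v,u=np.mgrid[:420,:560]
    c=np.stack([(u-p['cx'])/p['fx']*d,-(v-p['cy'])/p['fy']*d,-d],-1)
    W=c@np.array(p['rotation']).T+np.array(p['position'])
    W[d==0]=np.nan
    return im,W
E
python3 - <<'E'
from h import *
for n in('top','side'):
    im,W=cloud(n); cv2.imwrite(f'pics/{n}0.png',im); np.savez(f'{n}0.npz',im=im,W=W); print({k:np.round(v,3).tolist() for k,v in camera_params(n).items()})
s=read_state(); print({k:np.round(v,3).tolist() for k,v in s.items()}); 
E
```

```text
Traceback (most recent call last):
  File "h.py", line 8, in cloud
    W=c@np.array(p['rotation']).T+np.array(p['position'])
      ~~~~~~~~~~~~~~~~~~~~~~~~~~~^~~~~~~~~~~~~~~~~~~~~~~~
ValueError: operands could not be broadcast together with shapes (420,560) (3,)
```

```bash
sed -i "s/np.array(p\['rotation'\]).T/R.from_rotvec(p['rotation']).as_matrix().T/" h.py
python3 - <<'E'
from h import *
for n in('top','side'):
    im,W=cloud(n); cv2.imwrite(f'pics/{n}0.png',im); np.savez(f'{n}0.npz',im=im,W=W); print(camera_params(n))
s=read_state(); print({k:np.round(v,3).tolist() for k,v in s.items()}); 
E
```

```text
{'fx': 475.07016272727196, 'fy': 475.07016272727196, 'cx': 281.86420889558985, 'cy': 209.48987286862587, 'position': array([ 0.51923994, -0.09428104,  0.97247646]), 'rotation': array([ 0.12412439, -0.11694412, -1.56020484])}
{'fx': 484.25754282165195, 'fy': 484.25754282165195, 'cx': 279.81140764982683, 'cy': 206.53201479640862, 'position': array([0.37557546, 0.66092248, 0.84055335]), 'rotation': array([ 0.21821017, -1.1684012 , -2.57973856])}
{'t': 0.15, 'q': [1.167, 0.131, 1.489, -0.0, 1.523, -0.085], 'dq': [0.0, -0.003, -0.003, 0.0, -0.001, -0.0], 'joint_torque': [0.001, -56.048, -49.233, 0.077, 0.031, -0.0], 'tool_pos': [0.188, 0.57, 0.404], 'orientation': [-0.499, -3.101, 0.002], 'force': [0.108, -0.752, 0.125], 'wrist_torque': [-0.013, -0.013, -0.013], 'gripper_force': 0.0, 'opening': 0.093}
```

View pics/top0.png

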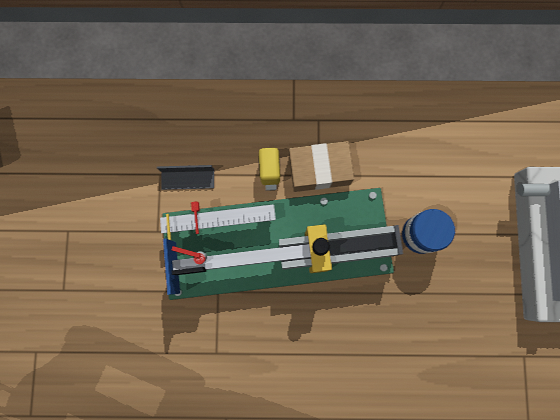

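View pics/side0.png

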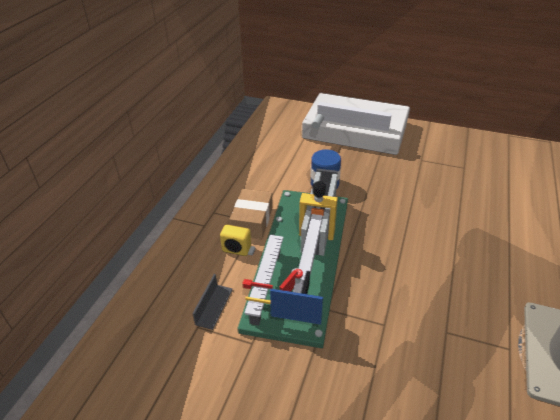

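Top view: knob at (320,246), yellow bridge (318,250), blue plate (171,265), red mark (196,215), pointer bar (168,228), lever (185,253); the leg slides towards image left (world +y). Side view agrees.

```bash
cat > fit.py <<'E'
from h import *
def masks(im):
    h=cv2.cvtColor(im,cv2.COLOR_BGR2HSV).astype(int); H,S,V=h[...,0],h[...,1],h[...,2]
    return dict(yel=(H>20)&(H<32)&(S>180)&(V>110), red=((H<6)|(H>174))&(S>170)&(V>80), blue=(H>105)&(H<120)&(S>150)&(V>40),
      grn=(H>65)&(H<90)&(S>70)&(V>30), black=(V<40))
def box(W,m,lo,hi):
    with np.errstate(invalid='ignore'): k=m&np.all((W>lo)&(W<hi),-1)
    return W[k]
E
python3 - <<'E'
from fit import *
for n in('top','side'):
    d=np.load(n+'0.npz'); W=d['W']; M=masks(d['im'])
    A=[.3,-.4,-.1];B=[.75,.3,.3]
    g=box(W,M['grn'],[.3,-.4,.0],[.75,.3,.04]); r=cv2.minAreaRect(g[:,:2].astype(np.float32)); print(n,'green',len(g),np.median(g[:,2]),r)
    def show(t,p): print(n,t,len(p),*(np.round(f(p,0),4) for f in (np.median,np.min,np.max)) if len(p) else '')
    show('bridge',box(W,M['yel'],[.3,-.4,.115],[.75,.05,.14]))
    show('knob',box(W,M['black'],[.3,-.4,.145],[.75,.05,.2]))
    show('red mark',box(W,M['red'],[.3,-.4,.066],[.75,.3,.08]))
    show('lever',box(W,M['red'],[.3,-.4,.095],[.75,.3,.14]))
    show('blue',box(W,M['blue'],[.3,.05,.04],[.75,.3,.14]))
    show('yel pointer',box(W,M['yel'],[.3,.1,.06],[.75,.3,.11]))
E
```

```text
top green 11136 0.020402910246440198 ((0.6001030206680298, -0.07864080369472504), (0.17426882684230804, 0.44738030433654785), 7.20775842666626)
top bridge 10 [ 0.5495 -0.144   0.1276] [ 0.5408 -0.1685  0.1256] [ 0.6149 -0.135   0.1294]
top knob 198 [ 0.5813 -0.1557  0.1718] [ 0.5678 -0.1705  0.1636] [ 0.5952 -0.143   0.1759]
top red mark 103 [0.6583 0.0751 0.0738] [0.6119 0.0704 0.0666] [0.6721 0.0844 0.078 ]
top lever 163 [0.5712 0.0737 0.1215] [0.5535 0.0488 0.1154] [0.5833 0.1071 0.1258]
top blue 513 [0.5449 0.1126 0.1064] [0.4993 0.1055 0.0468] [0.5973 0.1208 0.1284]
top yel pointer 9 [0.6326 0.1239 0.0884] [0.6141 0.1211 0.087 ] [0.6405 0.1245 0.0896]
side green 5129 0.020658682961195107 ((0.5973811149597168, -0.07653871178627014), (0.1719072461128235, 0.4499177932739258), 7.014781951904297)
side bridge 0
side knob 106 [ 0.5759 -0.1452  0.1636] [ 0.567  -0.1685  0.1481] [ 0.5889 -0.138   0.1751]
side red mark 102 [0.6567 0.0772 0.0738] [0.613  0.0699 0.0666] [0.6706 0.0864 0.0786]
side lever 175 [0.5701 0.0811 0.1193] [0.5532 0.0551 0.0952] [0.5815 0.1082 0.1263]
side blue 404 [0.5433 0.1161 0.0991] [0.4985 0.1063 0.0482] [0.5935 0.124  0.1282]
side yel pointer 0
```

```bash
cat > go.py <<'E'
import sys; from h import *
TH=np.radians(7.1); O=np.array([.5728,-.0873])
def w(sx,sy): return O+sx*np.array([np.cos(TH),np.sin(TH)])+sy*np.array([-np.sin(TH),np.cos(TH)])
def go(sx,sy,zg):
    "grasp point to stand (sx,sy), height zg, tool y along stand x, pointing down"
    s=read_state(); r=R.from_rotvec(s['orientation']).as_matrix(); p=np.array(s['tool_pos'])
    T=np.column_stack([[np.sin(TH),-np.cos(TH),0],[np.cos(TH),np.sin(TH),0],[0,0,-1]])
    if np.linalg.det(T)<0: T[:,0]*=-1
    t=np.array([*w(sx,sy),zg+.167])
    print('shift',np.round(r.T@(t-p),4),'turn',np.round(R.from_matrix(r.T@T).as_rotvec(),4),'t',s['t'],'F',np.round(s['force'],1),'open',s['opening'])
    g=p+r[:,2]*.167; d=g[:2]-O; print('grasp now stand',np.round([d@[np.cos(TH),np.sin(TH)],d@[-np.sin(TH),np.cos(TH)],g[2]],4))
if __name__=='__main__': go(*map(float,sys.argv[1:4]))
E
python3 go.py 0 -.07 .237; python3 go.py 0 -.07 .157
```

```text
shift [-0.6013 -0.5665  0.0007] turn [-1.3000e-03  7.0000e-04  1.1281e+00] t 0.15 F [ 0.1 -0.8  0.1] open 0.09310734205039259
grasp now stand [-0.3008  0.6992  0.2369]
shift [-0.6013 -0.5663  0.0807] turn [-1.3000e-03  7.0000e-04  1.1281e+00] t 0.15 F [ 0.1 -0.8  0.1] open 0.09310734205039259
grasp now stand [-0.3008  0.6992  0.2369]
```

carry_out(
  targets=[
    {"x": -0.601,"y": -0.567,"z": 0,"az": 1.128},
    {"x": -0.601,"y": -0.567,"z": 0,"az": 1.128},
    {"x": -0.601,"y": -0.567,"z": 0,"az": 1.128},
    {"x": -0.601,"y": -0.567,"z": 0,"az": 1.128},
    {"x": -0.601,"y": -0.567,"z": 0,"az": 1.128},
    {"x": -0.601,"y": -0.567,"z": 0,"az": 1.128},
    {"x": -0.601,"y": -0.567,"z": 0,"az": 1.128},
    {"x": -0.601,"y": -0.567,"z": 0,"az": 1.128},
  ],
)

```text
schema error: expected keys hand, x, y, z, ax, ay, az
```

```bash
python3 go.py 0 -.07 .237
```

```text
shift [-0.6013 -0.5665  0.0007] turn [-1.3000e-03  7.0000e-04  1.1281e+00] t 0.15 F [ 0.1 -0.8  0.1] open 0.09310734205039259
grasp now stand [-0.3008  0.6992  0.2369]
```

carry_out(
  targets=[
    {"hand": 100,"x": -0.601,"y": -0.567,"z": 0,"ax": 0,"ay": 0,"az": 1.128},
    {"hand": 100,"x": -0.601,"y": -0.567,"z": 0,"ax": 0,"ay": 0,"az": 1.128},
    {"hand": 100,"x": -0.601,"y": -0.567,"z": 0,"ax": 0,"ay": 0,"az": 1.128},
    {"hand": 100,"x": -0.601,"y": -0.567,"z": 0,"ax": 0,"ay": 0,"az": 1.128},
    {"hand": 100,"x": -0.601,"y": -0.567,"z": 0,"ax": 0,"ay": 0,"az": 1.128},
    {"hand": 100,"x": -0.601,"y": -0.567,"z": 0,"ax": 0,"ay": 0,"az": 1.128},
    {"hand": 100,"x": -0.601,"y": -0.567,"z": 0,"ax": 0,"ay": 0,"az": 1.128},
    {"hand": 100,"x": -0.601,"y": -0.567,"z": 0,"ax": 0,"ay": 0,"az": 1.128},
  ],
)

```text
t: 1.15
tool_pos: [0.4263, 0.128, 0.4048]
orientation: [2.079, 2.355, 0.001]
force: [1.5, 0.3, 0.4]
opening: 0.0933
gripper_force: 0.0
```

```bash
python3 go.py 0 -.07 .237
```

```text
shift [-0.3018  0.1188  0.0008] turn [ 0.0005 -0.0002  0.    ] t 1.15 F [1.5 0.3 0.4] open 0.09325319811848772
grasp now stand [-0.1187  0.2318  0.2378]
```

carry_out(
  targets=[
    {"hand": 100,"x": -0.302,"y": 0.119,"z": 0,"ax": 0,"ay": 0,"az": 0},
    {"hand": 100,"x": -0.302,"y": 0.119,"z": 0,"ax": 0,"ay": 0,"az": 0},
    {"hand": 100,"x": -0.302,"y": 0.119,"z": 0,"ax": 0,"ay": 0,"az": 0},
    {"hand": 100,"x": -0.302,"y": 0.119,"z": 0,"ax": 0,"ay": 0,"az": 0},
    {"hand": 100,"x": -0.302,"y": 0.119,"z": 0,"ax": 0,"ay": 0,"az": 0},
    {"hand": 100,"x": -0.302,"y": 0.119,"z": 0,"ax": 0,"ay": 0,"az": 0},
    {"hand": 100,"x": -0.302,"y": 0.119,"z": 0,"ax": 0,"ay": 0,"az": 0},
  ],
)

```text
t: 2.02
tool_pos: [0.5813, -0.1555, 0.404]
orientation: [-2.08, -2.352, 0.0]
force: [0.4, 0.5, 0.3]
opening: 0.0929
gripper_force: 0.0
```

```bash
python3 go.py 0 -.07 .158
```

```text
shift [-0.0013  0.0001  0.079 ] turn [-0.0012 -0.0009 -0.0013] t 2.025 F [0.4 0.5 0.3] open 0.09289592055179254
grasp now stand [-2.00e-04 -6.86e-02  2.37e-01]
```

Descend and close on the knob, then check forces.

carry_out(
  targets=[
    {"hand": 100,"x": -0.001,"y": 0,"z": 0.05,"ax": 0,"ay": 0,"az": 0},
    {"hand": 100,"x": -0.001,"y": 0,"z": 0.078,"ax": 0,"ay": 0,"az": 0},
    {"hand": 100,"x": -0.001,"y": 0,"z": 0.078,"ax": 0,"ay": 0,"az": 0},
    {"hand": 10,"x": -0.001,"y": 0,"z": 0.078,"ax": 0,"ay": 0,"az": 0},
    {"hand": 10,"x": -0.001,"y": 0,"z": 0.078,"ax": 0,"ay": 0,"az": 0},
    {"hand": 10,"x": -0.001,"y": 0,"z": 0.078,"ax": 0,"ay": 0,"az": 0},
    {"hand": 10,"x": -0.001,"y": 0,"z": 0.078,"ax": 0,"ay": 0,"az": 0},
    {"hand": 10,"x": -0.001,"y": 0,"z": 0.078,"ax": 0,"ay": 0,"az": 0},
  ],
  newtons=35,
)

```text
t: 3.02
tool_pos: [0.5815, -0.1561, 0.3269]
orientation: [2.08, 2.354, 0.0]
force: [-0.7, 1.6, -0.7]
opening: 0.0478
gripper_force: 0.0
```

carry_out(
  targets=[
    {"hand": 10,"x": 0,"y": 0,"z": 0,"ax": 0,"ay": 0,"az": 0},
    {"hand": 10,"x": 0,"y": 0,"z": 0,"ax": 0,"ay": 0,"az": 0},
    {"hand": 10,"x": 0,"y": 0,"z": 0,"ax": 0,"ay": 0,"az": 0},
    {"hand": 10,"x": 0,"y": 0,"z": 0,"ax": 0,"ay": 0,"az": 0},
    {"hand": 10,"x": 0,"y": 0,"z": 0,"ax": 0,"ay": 0,"az": 0},
  ],
)

```text
t: 3.65
tool_pos: [0.581, -0.1561, 0.3266]
orientation: [-2.079, -2.354, 0.001]
force: [-5.4, -0.6, 2.4]
opening: 0.0294
gripper_force: 35.0
```

carry_out(
  targets=[
    {"hand": 10,"x": 0,"y": 0,"z": -0.008,"ax": 0,"ay": 0,"az": 0},
    {"hand": 10,"x": 0,"y": 0,"z": -0.016,"ax": 0,"ay": 0,"az": 0},
    {"hand": 10,"x": 0,"y": 0,"z": -0.022,"ax": 0,"ay": 0,"az": 0},
    {"hand": 10,"x": 0,"y": 0,"z": -0.023,"ax": 0,"ay": 0,"az": 0},
    {"hand": 10,"x": 0,"y": 0,"z": -0.023,"ax": 0,"ay": 0,"az": 0},
    {"hand": 10,"x": 0,"y": 0,"z": -0.023,"ax": 0,"ay": 0,"az": 0},
    {"hand": 10,"x": 0,"y": 0,"z": -0.023,"ax": 0,"ay": 0,"az": 0},
    {"hand": 10,"x": 0,"y": 0,"z": -0.023,"ax": 0,"ay": 0,"az": 0},
  ],
)

```text
t: 4.65
tool_pos: [0.5811, -0.156, 0.3491]
orientation: [-2.079, -2.354, 0.001]
force: [-4.4, -2.5, -9.5]
opening: 0.0292
gripper_force: 35.0
```

carry_out(
  targets=[
    {"hand": 10,"x": 0,"y": 0,"z": 0,"ax": 0,"ay": 0,"az": 0},
    {"hand": 10,"x": 0,"y": 0,"z": 0,"ax": 0,"ay": 0,"az": 0},
    {"hand": 10,"x": 0,"y": 0,"z": 0,"ax": 0,"ay": 0,"az": 0},
    {"hand": 10,"x": 0,"y": 0,"z": 0,"ax": 0,"ay": 0,"az": 0},
    {"hand": 10,"x": 0,"y": 0,"z": 0,"ax": 0,"ay": 0,"az": 0},
    {"hand": 10,"x": 0,"y": 0,"z": 0,"ax": 0,"ay": 0,"az": 0},
  ],
)

```text
t: 5.4
tool_pos: [0.581, -0.156, 0.349]
orientation: [-2.079, -2.354, 0.002]
force: [-5.1, -2.5, -9.9]
opening: 0.0288
gripper_force: 35.0
```

```bash
python3 - <<'E'
from fit import *
im,W=cloud('side'); cv2.imwrite('pics/side1.png',im); s=read_state(); print(s['t'],s['tool_pos'],s['force'])
E
```

```text
5.45 [ 0.58104044 -0.15603691  0.34906298] [-4.94908412 -2.63819162 -9.4876894 ]
```

View pics/side1.png

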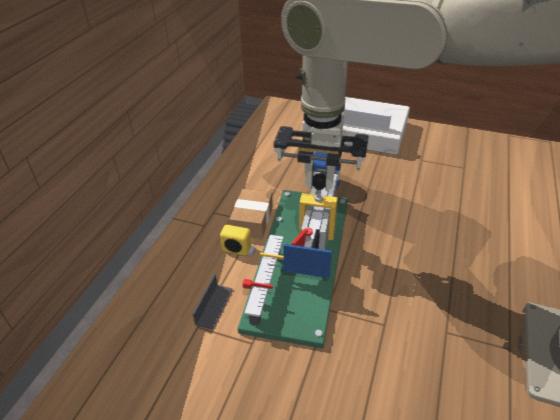

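The knob is up and the leg has sprung back: the plate is at (307,261), with the pointer (272,256) now inboard of the red mark (257,285). Next I push the knob home.

carry_out(
  targets=[
    {"hand": 10,"x": 0,"y": 0,"z": 0.008,"ax": 0,"ay": 0,"az": 0},
    {"hand": 10,"x": 0,"y": 0,"z": 0.016,"ax": 0,"ay": 0,"az": 0},
    {"hand": 10,"x": 0,"y": 0,"z": 0.022,"ax": 0,"ay": 0,"az": 0},
    {"hand": 10,"x": 0,"y": 0,"z": 0.024,"ax": 0,"ay": 0,"az": 0},
    {"hand": 10,"x": 0,"y": 0,"z": 0.025,"ax": 0,"ay": 0,"az": 0},
    {"hand": 10,"x": 0,"y": 0,"z": 0.025,"ax": 0,"ay": 0,"az": 0},
    {"hand": 10,"x": 0,"y": 0,"z": 0.025,"ax": 0,"ay": 0,"az": 0},
  ],
)

```text
t: 6.32
tool_pos: [0.5811, -0.156, 0.3268]
orientation: [-2.079, -2.355, 0.001]
force: [-14.1, 0.0, 7.8]
opening: 0.0289
gripper_force: 35.0
```

carry_out(
  targets=[
    {"hand": 10,"x": 0,"y": 0,"z": 0.002,"ax": 0,"ay": 0,"az": 0},
    {"hand": 10,"x": 0,"y": 0,"z": 0.003,"ax": 0,"ay": 0,"az": 0},
    {"hand": 10,"x": 0,"y": 0,"z": 0.003,"ax": 0,"ay": 0,"az": 0},
  ],
)

```text
t: 6.7
tool_pos: [0.5811, -0.156, 0.3267]
orientation: [2.079, 2.354, -0.001]
force: [-21.6, 3.0, 25.3]
opening: 0.0291
gripper_force: 35.0
```

carry_out(
  targets=[
    {"hand": 100,"x": 0,"y": 0,"z": -0.002,"ax": 0,"ay": 0,"az": 0},
    {"hand": 100,"x": 0,"y": 0,"z": -0.002,"ax": 0,"ay": 0,"az": 0},
    {"hand": 100,"x": 0,"y": 0,"z": -0.002,"ax": 0,"ay": 0,"az": 0},
    {"hand": 100,"x": 0,"y": 0,"z": -0.02,"ax": 0,"ay": 0,"az": 0},
    {"hand": 100,"x": 0,"y": 0,"z": -0.07,"ax": 0,"ay": 0,"az": 0},
    {"hand": 100,"x": 0,"y": 0,"z": -0.085,"ax": 0,"ay": 0,"az": 0},
    {"hand": 100,"x": 0,"y": 0,"z": -0.085,"ax": 0,"ay": 0,"az": 0},
  ],
)

```text
t: 7.58
tool_pos: [0.5819, -0.1561, 0.409]
orientation: [2.077, 2.352, 0.002]
force: [0.4, 0.0, -0.4]
opening: 0.0915
gripper_force: 0.0
```

```bash
python3 - <<'E'
from fit import *; from go import O,TH
im,W=cloud('side'); im2,W2=cloud('top'); cv2.imwrite('pics/top2.png',im2)
C=np.array([[np.cos(TH),np.sin(TH)],[-np.sin(TH),np.cos(TH)]])
for n,im,W in(('side',im,W),('top',im2,W2)):
    S=W.copy(); S[...,:2]=(W[...,:2]-O)@C.T
    M=masks(im)
    for t,k,lo,hi in(('mark','red',[.05,.1,.071],[.12,.2,.078]),('pointer','yel',[.052,.05,.08],[.13,.2,.096]),('blue','blue',[-.06,.05,.05],[.06,.2,.13]),('lever','red',[-.05,.0,.1],[.06,.1,.13]),('black','black',[-.03,.02,.1],[-.005,.075,.125]),('knob','black',[-.03,-.1,.145],[.03,-.04,.2])):
        p=box(S,M[k],lo,hi); print(n,t,len(p),*(np.round(np.percentile(p,q,0),4) for q in(2,50,98)) if len(p) else '')
E
python3 go.py 0 .066 .20
```

```text
side mark 82 [0.0607 0.1478 0.0713] [0.1019 0.1547 0.0744] [0.1172 0.16   0.0768]
side pointer 0
side blue 324 [-0.0467  0.0827  0.0526] [-0.0025  0.0857  0.0981] [0.0447 0.0885 0.1272]
side lever 115 [0.0008 0.0269 0.1026] [0.0181 0.0463 0.12  ] [0.0292 0.0709 0.1249]
side black 23 [-0.016   0.027   0.1019] [-0.0158  0.043   0.1138] [-0.0135  0.0699  0.1231]
side knob 86 [-0.0114 -0.0645  0.1509] [-0.0028 -0.0573  0.1628] [ 0.0084 -0.0536  0.1737]
top mark 89 [0.06   0.1472 0.0713] [0.1054 0.1526 0.0741] [0.1188 0.1582 0.0773]
top pointer 8 [0.0738 0.0819 0.0873] [0.0874 0.0827 0.0905] [0.0935 0.0833 0.0935]
top blue 311 [-0.046   0.0807  0.0589] [0.0018 0.0813 0.1232] [0.0482 0.086  0.1273]
top lever 71 [0.0193 0.0445 0.1193] [0.0256 0.0583 0.1225] [0.0326 0.0708 0.1251]
top black 30 [-0.0155  0.0615  0.1099] [-0.0121  0.0678  0.1221] [-0.0086  0.0735  0.1245]
top knob 0
shift [0.1351 0.0002 0.0387] turn [-0.0011 -0.0006  0.0001] t 7.675 F [ 0.1 -0.5 -0.6] open 0.0930075669728282
grasp now stand [-0.0003 -0.069   0.2386]
```

View pics/top2.png

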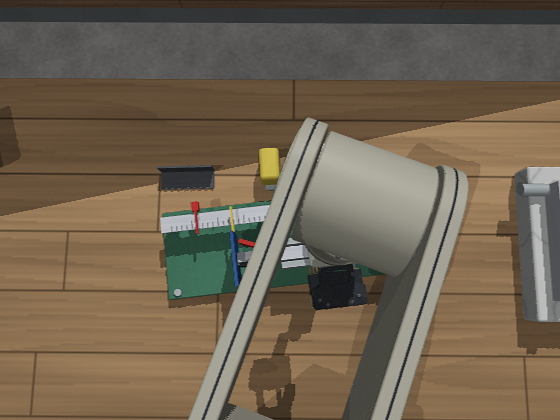

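The knob is home (top z 0.173), the pointer is at stand y 83 mm, the mark is at about 153 mm, and the lever is open. The slide needed is about 70 mm. Next I straddle the lever and grip.

carry_out(
  targets=[
    {"hand": 87,"x": 0.05,"y": 0,"z": 0,"ax": 0,"ay": 0,"az": 0},
    {"hand": 87,"x": 0.1,"y": 0,"z": 0.02,"ax": 0,"ay": 0,"az": 0},
    {"hand": 87,"x": 0.131,"y": 0,"z": 0.06,"ax": 0,"ay": 0,"az": 0},
    {"hand": 87,"x": 0.131,"y": 0,"z": 0.08,"ax": 0,"ay": 0,"az": 0},
    {"hand": 87,"x": 0.131,"y": 0,"z": 0.08,"ax": 0,"ay": 0,"az": 0},
  ],
)

```text
t: 8.3
tool_pos: [0.5642, -0.0263, 0.3236]
orientation: [-2.076, -2.352, 0.005]
force: [-0.5, -0.2, 0.7]
opening: 0.0809
gripper_force: 0.0
```

```bash
python3 go.py 0 .061 .106
```

```text
shift [-0.0007  0.0013  0.0506] turn [-0.0055 -0.001   0.0004] t 8.3 F [-0.5 -0.2  0.7] open 0.08093280636183835
grasp now stand [-0.0019  0.0618  0.1566]
```

carry_out(
  targets=[
    {"hand": 87,"x": -0.001,"y": 0.001,"z": 0.025,"ax": 0,"ay": 0,"az": 0},
    {"hand": 87,"x": -0.001,"y": 0.001,"z": 0.05,"ax": 0,"ay": 0,"az": 0},
    {"hand": 87,"x": -0.001,"y": 0.001,"z": 0.05,"ax": 0,"ay": 0,"az": 0},
    {"hand": 87,"x": -0.001,"y": 0.001,"z": 0.05,"ax": 0,"ay": 0,"az": 0},
  ],
)

```text
t: 8.8
tool_pos: [0.567, -0.0277, 0.2784]
orientation: [2.08, 2.353, 0.001]
force: [0.1, 0.1, 1.3]
opening: 0.081
gripper_force: 0.0
```

```bash
python3 go.py 0 .13 .106
```

```text
shift [ 0.0701 -0.0017  0.0053] turn [ 0.0017  0.0006 -0.0009] t 8.8 F [0.1 0.1 1.3] open 0.08098605280037119
grasp now stand [0.0019 0.0598 0.1114]
```

carry_out(
  targets=[
    {"hand": 87,"x": 0.01,"y": -0.001,"z": 0.003,"ax": 0,"ay": 0,"az": 0},
    {"hand": 87,"x": 0.02,"y": -0.001,"z": 0.004,"ax": 0,"ay": 0,"az": 0},
    {"hand": 87,"x": 0.035,"y": -0.001,"z": 0.004,"ax": 0,"ay": 0,"az": 0},
    {"hand": 87,"x": 0.05,"y": -0.001,"z": 0.004,"ax": 0,"ay": 0,"az": 0},
    {"hand": 87,"x": 0.062,"y": -0.001,"z": 0.004,"ax": 0,"ay": 0,"az": 0},
    {"hand": 87,"x": 0.07,"y": -0.001,"z": 0.004,"ax": 0,"ay": 0,"az": 0},
    {"hand": 87,"x": 0.07,"y": -0.001,"z": 0.004,"ax": 0,"ay": 0,"az": 0},
    {"hand": 87,"x": 0.07,"y": -0.001,"z": 0.004,"ax": 0,"ay": 0,"az": 0},
  ],
)

```text
t: 9.8
tool_pos: [0.5569, 0.0425, 0.2733]
orientation: [2.078, 2.354, 0.001]
force: [1.7, -4.6, 3.3]
opening: 0.0809
gripper_force: 2.3
```

```bash
cat > look.py <<'E'
import sys
from fit import *; from go import O,TH,go
C=np.array([[np.cos(TH),np.sin(TH)],[-np.sin(TH),np.cos(TH)]])
for n in('top','side'):
    im,W=cloud(n); cv2.imwrite(f'pics/{n}_{sys.argv[1]}.png',cv2.resize(im[150:340,120:340],None,fx=3,fy=3))
    S=W.copy(); S[...,:2]=(W[...,:2]-O)@C.T
    M=masks(im)
    for t,k,lo,hi in(('mark','red',[.055,.12,.071],[.12,.18,.078]),('pointer','yel',[.052,.05,.08],[.13,.2,.096]),('blue top','blue',[-.06,.05,.12],[.06,.2,.13]),('lever','red',[-.05,.0,.1],[.06,.18,.13])):
        p=box(S,M[k],lo,hi); print(n,t,len(p),*(np.round(np.percentile(p,q,0),4) for q in(3,50,97)) if len(p) else '')
go(0,.1425,.106)
E
python3 look.py 3
```

```text
top mark 0
top pointer 0
top blue top 0
top lever 89 [-0.0008  0.0776  0.1155] [0.012  0.0886 0.12  ] [0.0207 0.1005 0.1245]
side mark 87 [0.0607 0.1476 0.0714] [0.1024 0.1541 0.0739] [0.1165 0.1603 0.0766]
side pointer 0
side blue top 46 [-0.0415  0.1414  0.1211] [0.001  0.1448 0.1246] [0.0392 0.1476 0.1274]
side lever 83 [0.0126 0.0888 0.1027] [0.0214 0.1141 0.1193] [0.0288 0.1312 0.1246]
shift [ 0.012  -0.0002  0.0001] turn [ 0.0007  0.0004 -0.0001] t 9.9 F [ 1.7 -4.5  2.5] open 0.08084633011231945
grasp now stand [0.0003 0.1305 0.1061]
```

View pics/top_3.png

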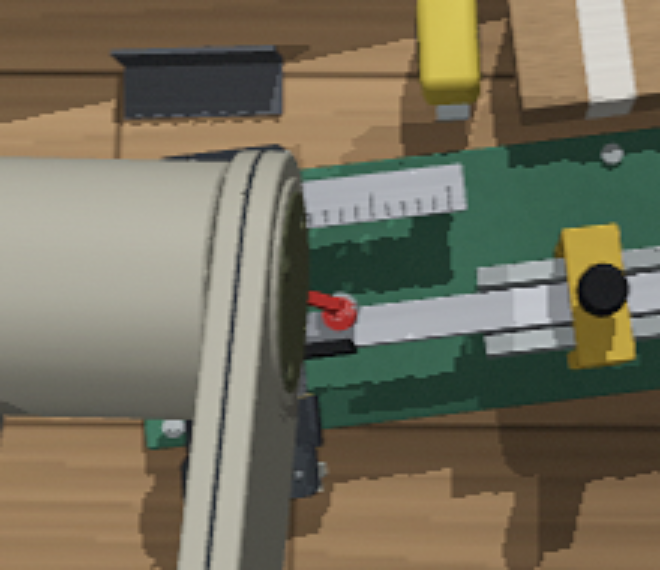

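View pics/side_3.png

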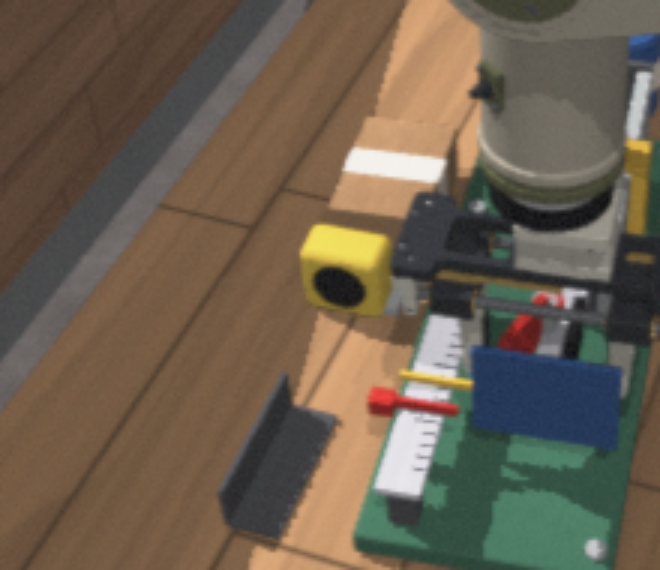

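Side crop: the pointer bar runs from (405,374) to (468,385), the red bar from (400,402) to (455,408), and the lever is still open. I'll compute both lines by ray-plane intersection.

```bash
cat > line.py <<'E'
from fit import *; from go import O,TH,go
C=np.array([[np.cos(TH),np.sin(TH)],[-np.sin(TH),np.cos(TH)]])
p=camera_params('side'); Rm=R.from_rotvec(p['rotation']).as_matrix(); P=np.array(p['position'])
def hit(v,u,z):
    d=np.stack([(u-p['cx'])/p['fx'],-(v-p['cy'])/p['fy'],-np.ones(len(u))],-1)@Rm.T
    X=P+d*((z-P[2])/d[:,2])[:,None]; return (X[:,:2]-O)@C.T
im,W=cloud('side'); h=cv2.cvtColor(im,cv2.COLOR_BGR2HSV).astype(int); H,S,V=h[...,0],h[...,1],h[...,2]
S3=W.copy(); S3[...,:2]=(W[...,:2]-O)@C.T
for n,m,z in(('ptr',(H>18)&(H<34)&(S>120)&(V>80),.089),('mark',((H<8)|(H>172))&(S>130)&(V>70),.074)):
    v,u=np.nonzero(m); q=hit(v,u,z); k=(q[:,0]>.064)&(q[:,0]<.096)&(q[:,1]>.06)&(q[:,1]<.18); q=q[k]
    f=np.polyfit(q[:,0]-.08,q[:,1],1); print(n,len(q),'y at x=.08',f[1].round(4),'slope',f[0].round(3),np.round(np.percentile(q[:,1],[3,97]),4))
b=box(S3,masks(im)['blue'],[-.06,.05,.05],[.06,.2,.115]); print('blue outer face',np.median(b,0).round(4))
go(0,.1425,.106)
E
python3 line.py
```

```text
ptr 42 y at x=.08 0.1441 slope -0.023 [0.1409 0.1474]
mark 50 y at x=.08 0.1548 slope 0.021 [0.1507 0.1585]
blue outer face [-0.0093  0.1452  0.0868]
shift [ 0.012  -0.0002 -0.    ] turn [ 0.0005  0.0003 -0.0002] t 9.95 F [ 1.6 -3.8  2.7] open 0.08074219584859195
grasp now stand [0.0002 0.1305 0.106 ]
```

```bash
cat > cal.py <<'E'
from fit import *; from go import O,TH
C=np.array([[np.cos(TH),np.sin(TH)],[-np.sin(TH),np.cos(TH)]])
for cam,f in(('top','pics/top0.png'),('top','pics/top2.png'),('side','pics/side0.png'),('side','pics/side1.png')):
    p=camera_params(cam); Rm=R.from_rotvec(p['rotation']).as_matrix(); P=np.array(p['position'])
    h=cv2.cvtColor(cv2.imread(f),cv2.COLOR_BGR2HSV).astype(int); H,S,V=h[...,0],h[...,1],h[...,2]
    for n,m,z in(('ptr',(H>18)&(H<34)&(S>120)&(V>80),.089),('mark',((H<8)|(H>172))&(S>130)&(V>70),.074)):
        v,u=np.nonzero(m); d=np.stack([(u-p['cx'])/p['fx'],-(v-p['cy'])/p['fy'],-np.ones(len(u))],-1)@Rm.T
        q=((P+d*((z-P[2])/d[:,2])[:,None])[:,:2]-O)@C.T; q=q[(q[:,0]>.064)&(q[:,0]<.096)&(q[:,1]>.06)&(q[:,1]<.23)]
        if len(q)<8: print(f,n,len(q)); continue
        k=np.polyfit(q[:,0]-.08,q[:,1],1); print(f,n,len(q),k[1].round(4),k[0].round(3),np.round(np.percentile(q[:,1],[3,97]),4))
E
python3 cal.py
```

```text
pics/top0.png ptr 37 0.2029 0.021 [0.2011 0.2048]
pics/top0.png mark 35 0.1526 0.011 [0.1509 0.1543]
pics/top2.png ptr 29 0.0831 0.012 [0.081  0.0849]
pics/top2.png mark 35 0.1526 0.011 [0.1509 0.1543]
pics/side0.png ptr 42 0.2041 -0.001 [0.2013 0.2068]
pics/side0.png mark 50 0.1548 0.021 [0.1507 0.1585]
pics/side1.png ptr 37 0.0848 -0.021 [0.0815 0.0883]
pics/side1.png mark 49 0.1548 0.025 [0.1507 0.1585]
```

Top-camera values check out against known positions (203 and 83 mm), so the mark is at 152.6 mm. The pointer is now at about 142.6, so it needs 10 mm more.

carry_out(
  targets=[
    {"hand": 87,"x": 0.005,"y": 0,"z": 0,"ax": 0,"ay": 0,"az": 0},
    {"hand": 87,"x": 0.01,"y": 0,"z": 0,"ax": 0,"ay": 0,"az": 0},
    {"hand": 87,"x": 0.01,"y": 0,"z": 0,"ax": 0,"ay": 0,"az": 0},
    {"hand": 87,"x": 0.01,"y": 0,"z": 0,"ax": 0,"ay": 0,"az": 0},
    {"hand": 87,"x": 0.01,"y": 0,"z": 0,"ax": 0,"ay": 0,"az": 0},
  ],
)

```text
t: 10.58
tool_pos: [0.5555, 0.0521, 0.2728]
orientation: [2.08, 2.354, 0.0]
force: [1.8, -5.2, 3.0]
opening: 0.0808
gripper_force: 2.4
```

```bash
python3 line.py
```

```text
ptr 41 y at x=.08 0.1493 slope -0.183 [0.0783 0.1571]
mark 50 y at x=.08 0.1548 slope 0.021 [0.1507 0.1585]
blue outer face [-0.0017  0.1551  0.0825]
shift [ 0.002  -0.0001 -0.0002] turn [ 0.0001  0.0001 -0.0001] t 10.625 F [ 2.1 -4.6  2.9] open 0.0804988078101041
grasp now stand [1.000e-04 1.405e-01 1.058e-01]
```

Moved exactly 10 mm (blue face 145.2 to 155.1; the pointer fit had an outlier). It's at the mark with the lever open, so I close.

carry_out(
  targets=[
    {"hand": 20,"x": 0,"y": 0,"z": 0,"ax": 0,"ay": 0,"az": 0},
    {"hand": 20,"x": 0,"y": 0,"z": 0,"ax": 0,"ay": 0,"az": 0},
    {"hand": 20,"x": 0,"y": 0,"z": 0,"ax": 0,"ay": 0,"az": 0},
    {"hand": 20,"x": 0,"y": 0,"z": 0,"ax": 0,"ay": 0,"az": 0},
    {"hand": 20,"x": 0,"y": 0,"z": 0,"ax": 0,"ay": 0,"az": 0},
    {"hand": 20,"x": 0,"y": 0,"z": 0,"ax": 0,"ay": 0,"az": 0},
    {"hand": 20,"x": 0,"y": 0,"z": 0,"ax": 0,"ay": 0,"az": 0},
    {"hand": 20,"x": 0,"y": 0,"z": 0,"ax": 0,"ay": 0,"az": 0},
  ],
  newtons=30,
)

```text
t: 11.62
tool_pos: [0.5546, 0.0521, 0.2717]
orientation: [-2.078, -2.353, 0.004]
force: [-4.5, -5.4, 2.8]
opening: 0.0308
gripper_force: 35.1
```

carry_out(
  targets=[
    {"hand": 20,"x": 0,"y": 0,"z": 0,"ax": 0,"ay": 0,"az": 0},
    {"hand": 20,"x": 0,"y": 0,"z": 0,"ax": 0,"ay": 0,"az": 0},
    {"hand": 20,"x": 0,"y": 0,"z": 0,"ax": 0,"ay": 0,"az": 0},
    {"hand": 20,"x": 0,"y": 0,"z": 0,"ax": 0,"ay": 0,"az": 0},
  ],
)

```text
t: 12.12
tool_pos: [0.5546, 0.0521, 0.2717]
orientation: [-2.078, -2.353, 0.004]
force: [-3.6, -5.0, 2.4]
opening: 0.0312
gripper_force: 35.1
```

```bash
sed -i 's/q\[:,1\]>.06)/q[:,1]>.11)/' line.py; python3 line.py; python3 look.py 4|grep -E 'lever|blue'
```

```text
ptr 41 y at x=.08 0.154 slope -0.009 [0.1503 0.1577]
mark 50 y at x=.08 0.1548 slope 0.021 [0.1507 0.1585]
blue outer face [-0.0083  0.1551  0.0837]
shift [ 0.0019  0.0008 -0.0013] turn [-0.0032  0.0001  0.0001] t 12.175 F [-3.5 -6.1  2.2] open 0.03125977311301787
grasp now stand [-0.0014  0.1405  0.1047]
top blue top 0
top lever 77 [-0.0014  0.0872  0.1156] [0.0106 0.1015 0.1216] [0.0152 0.1174 0.1247]
side blue top 39 [-0.0464  0.1526  0.1204] [0.0059 0.1547 0.1244] [0.0432 0.1569 0.127 ]
side lever 67 [-0.0003  0.0938  0.1147] [0.0093 0.1245 0.1217] [0.0141 0.1431 0.1243]
```

View pics/side_4.png

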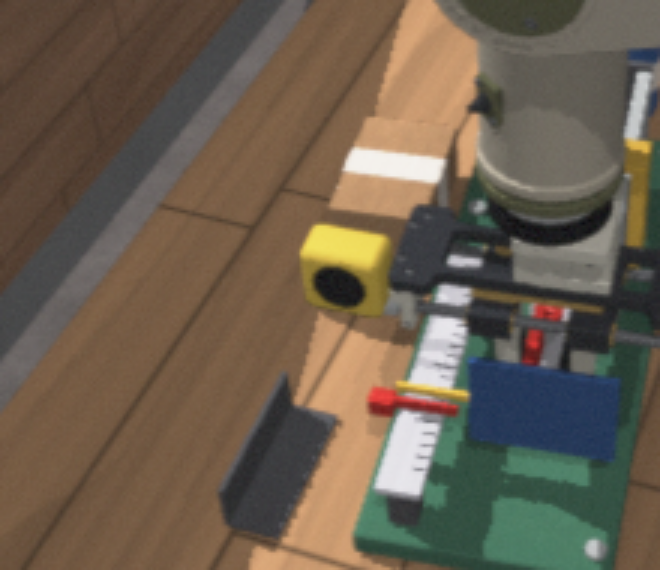

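The lever is closed (opening 31 mm ≈ 32) with a 35 N grip. The pointer bar (430,390) lies over the red bar at the expected reading of 0.154, so I'm handing in.

```bash
python3 -c "
from plant import robot
print(robot.close_job())"
```

```text
the job is handed in; nothing more can be done
None
```

I handed the job in at about 12 s with the lever squeezed shut at 35 N, the pointer at the red mark to within about 1 mm by camera, the knob home and the bystanders untouched; the verdict was not shown.

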